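# Turn the hand magnifier round and stow it lens-first

### The job

The hand magnifier was put away the wrong way round, with its lens sticking out of the low dust hood. Draw it out, lay it flat on the bench clear of the hood and let go, then turn it round and gently slide it back in lens-first, until the lens is wholly under the hood and the handle sticks out. Do not drop it, ram the hood with it or disturb the other things on the bench.

Things in the scene. Friction and masses are not known exactly. Their poses are not given: they have to be found in the camera images.
- magnifier: Loose hand magnifier, flat, 125-250 g, all 20 mm thick: round lens in a dark steel rim 58 mm across, neck 14 mm wide, black bar handle 24 mm wide. Origin: lens centre on the underside (0 high on the bench); z up; -x runs along neck (29 to 46 mm from origin) and handle (46 to 150 mm). Balances about 48 mm from the lens centre. At the start the handle is in the hood and the lens sticks out.
- handle_end (a point): Middle of the free end of the magnifier's handle, 150 mm from the lens centre and 10 mm above its underside.
- hood: Low grey dust hood fixed to the bench, left or right of its middle: a tunnel with a clear flat roof, no floor (things slide in on the bench), open at the mouth, roughly towards the robot. Inside 90 mm wide, 36 high, 110 deep; outside 100 wide, 115 deep, 40 high. Origin on the bench at the middle of the mouth; x runs inwards, y across, z up.
- slide_box: Closed slide box fixed to the bench, grey with a white lid, 104 mm deep, 94 mm wide, 38 mm high; origin on the bench in the middle of its front face, x running back from there. Stands on the side where the hood is not. A bystander.
- oil_bottle: Bystander: loose small amber bottle, 38 mm across, 85 mm high, standing between and behind the hood and slide box; origin at the centre of its underside. Leave alone.
- dish: Bystander: loose white dish, 90 mm across, 20 mm high, at the right; origin at the centre of its underside. Leave alone.
- mount_a: Bystander: loose dark steel specimen disc, 40 mm across, 22 mm high, at the left; origin at the centre of its underside. Leave alone.
- mount_b: Bystander: second loose steel specimen disc like the first, at the left. Leave alone.
There are look-alikes about, which are no part of the job. Leave any yellow look-alike of the magnifier alone.

How it is judged:
By the outcome, as a careful person would: the job done as asked, in the order asked, and still so for the second after the job is handed in, with the robot touching nothing.
It also fails if it takes over 64 s, if anything falls off the work surface, if the arm or the gripper's body presses on something with over 40 N, if the wrist force passes 120 N, or if a joint passes its speed limit or range.

### The arm

A 7-joint arm with a two-finger parallel gripper is mounted at the origin on the work surface. World frame = base frame: x ahead of the robot, y to its left, z up, the work surface at z = 0. Lengths are in mm, angles in rad, forces in N, time in s.
With the tool pointing down it reaches from about 400 to 850 mm from the base axis. Payload 4.5 kg.
Tool frame: the origin (TCP) lies at the very end of the fingers, on their centre line; the grasp point (between the pads) lies 19 mm behind it; z points along the fingers, y is the direction in which the jaws open and shut (so a half turn about z gives the same grasp; the last joint's range is limited). The gripper opens to 88 mm and grips with 3 to 60 N. Pads are 18 mm wide; open, the fingers measure 123 mm over their backs; the gripper's body (75 mm by 187 mm) begins 45 mm behind the grasp point.
Start: joints at [-1.072, 0.689, -0.195, 1.565, 0.157, 0.902, -0.215], TCP at [280.138, 558.727, 238.743] pointing down, gripper open.
Joint ranges: [-3.01, 3.01], [-0.46, 2.08], [-1.47, 1.51], [0.13, 2.56], [-1, 4.14], [0.04, 2.09], [-2.66, 2.66]. Speed limits (rad/s): [2.57, 2.57, 3.14, 3.14, 3.14, 3.14, 3.14].

### API

Orientations are given as a rotation vector (axis times angle).
In Python, from station import manip gives the robot as it stands.
- The arm moves only by the shell command python3 -m inch 'ROWS' [OPENING] [FORCE]. ROWS is text: rows parted by semicolons, each of 4 numbers parted by spaces: the shift along the tool's x, y, z in mm, then the turn about the tool's z in degrees. In form: dx dy dz roll; .... A call has 1 to 12 rows; each row shifts and turns the commanded pose from where the row before left it, along the tool's axes as they then stand; what a row does not reach is not made up. A row lasts 1/8 s, in which the tool goes at most 62.5 mm and 10.7 degrees, less where a joint would pass 70% of its speed; a pose out of reach is approached as far as the arm can. A call with a gripper value outside its range is refused whole. OPENING is the closure, from 0 (fully open) to 1 (shut), set as the call begins (- or left out, the last holds). The fingers move at their own pace and stop on an object; FORCE is the grip in N (left out, the last holds). Time passes only in rows, so rows that do not move let the fingers close. It gives the time, the measured TCP pose, the force and the opening at its end, in the units of the state.
- manip.get_obs(): the state, without advancing time (a new reading comes with each control period).
- manip.camera(name): name is "scene" or "top"; returns a dict with "img" (400x640x3 uint8, red, green, blue), "fx", "fy", "cx", "cy" (pixels), "world_from_camera" (4x4, takes a point from camera to world coordinates). Camera axes: x right, y down, z forward; pixel columns grow to the right and rows downward; lengths in mm; the calibration is good to about 2 mm. A picture is of the moment at which its call begins. There is no depth.
- manip.sign_off(): hands the job in, once; it reports no verdict.
The state is a dict: "time_s": time; "qpos": joint angles; "qd": joint speeds; "effort": joint torques, N m; "tool_pos": TCP position; "tool_rot": TCP orientation; "ft_force": force on the tool from outside, world axes, zero at the start; "wrist_torque": the same for the moment, N m; "gripper_width": opening from 0.0 (shut) to 1.0 (fully open).
Only numpy, scipy, OpenCV 4.12 (cv2) and the standard library are available. Lean on these libraries where they do the work, as an engineer would, in place of code of your own. Each camera call takes 0.05 s, during which the arm holds its last target.

## Working session

There is one attempt and no reset: what is moved stays moved. The work goes in short steps, Python scripts to look and compute and a shell command to move; the robot and the scene stay as the last step left them, time stands still between calls to the robot, and variables do not carry over. Pictures are saved under pics/ and viewed, and the job is handed in when it is done.

```bash
ls; mkdir -p pics
python3 - <<'E'
from station import manip
import cv2
o=manip.get_obs(); print({k:(v if not hasattr(v,'round') else v) for k,v in o.items()})
for n in ("scene","top"):
    c=manip.camera(n); cv2.imwrite(f"pics/{n}0.png",c["img"][:,:,::-1]); print(n,c["fx"],c["fy"],c["cx"],c["cy"],c["world_from_camera"])
E
```

```text
pics
{'time_s': 0.0, 'qpos': array([-1.07219433,  0.68999431, -0.19452403,  1.56634193,  0.15728199,
        0.90250221, -0.21508375]), 'qd': array([ 0.00027987, -0.00068764,  0.00168752, -0.00051359,  0.00097681,
        0.00134362, -0.00122869]), 'effort': array([-2.69878374e-04, -5.27564979e+01, -1.26706615e+00, -1.53421909e+01,
       -5.26655337e-02,  6.76082738e-03,  1.59438055e-04]), 'tool_pos': array([279.90400989, 558.10666417, 237.90440218]), 'tool_rot': array([-7.23333520e-01, -3.05686136e+00,  2.87169836e-03]), 'ft_force': array([-0.43093508, -0.10431465, -0.18646553]), 'wrist_torque': array([-0.02358313,  0.01992289, -0.00813835]), 'gripper_width': 1.002151557696253}
scene 367.89444605222997 367.89444605222997 316.76983554053885 200.6898301354582 [[-3.28485137e-01  7.10726525e-01 -6.22065368e-01  1.25312578e+03]
 [ 9.44452604e-01  2.54370518e-01 -2.08098337e-01  2.25555250e+02]
 [ 1.03340818e-02 -6.55868468e-01 -7.54804451e-01  8.34657716e+02]
 [ 0.00000000e+00  0.00000000e+00  0.00000000e+00  1.00000000e+00]]
top 427.53078654206007 427.53078654206007 321.3594379057063 203.66213527814975 [[-2.77053933e-02 -9.98726137e-01  4.21724383e-02  5.68716097e+02]
 [-9.99557958e-01  2.81342608e-02  9.60995506e-03 -5.60802888e+00]
 [-1.07842037e-02 -4.18875487e-02 -9.99064129e-01  1.27373195e+03]
 [ 0.00000000e+00  0.00000000e+00  0.00000000e+00  1.00000000e+00]]
```

View pics/top0.png

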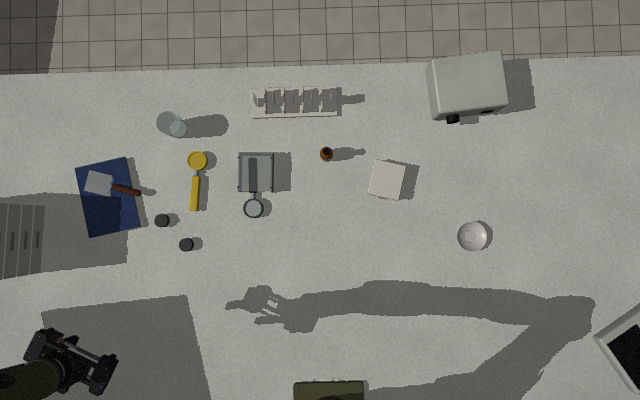

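View pics/scene0.png

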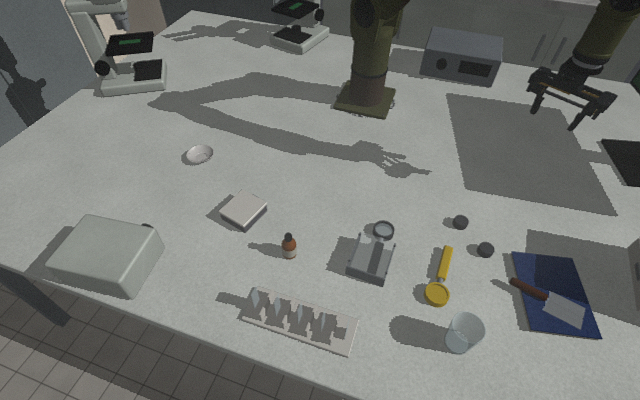

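The top picture shows the hood at (256,172), with the lens sticking out at (253,208). The yellow look-alike is at (196,180), the amber bottle at (326,153), the slide box at (387,180), the dish at (473,236), and the mounts at (162,220) and (187,244). Possible mix-ups for the magnifier are the yellow one at top (196,180) and scene (440,275), the knife at (125,188), and the dark-rimmed one at (253,208). I choose the dark-rimmed one and check it in a crop.

```bash
cat > h.py <<'E'
import cv2,numpy as np
def world(c,u,v,z):
    T=c["world_from_camera"]; d=T[:3,:3]@np.array([(u-c["cx"])/c["fx"],(v-c["cy"])/c["fy"],1]); o=T[:3,3]
    return o+d*(z-o[2])/d[2]
def pix(c,p):
    T=c["world_from_camera"]; q=T[:3,:3].T@(np.array(p)-T[:3,3]); return q[0]/q[2]*c["fx"]+c["cx"],q[1]/q[2]*c["fy"]+c["cy"]
def crop(c,x0,y0,w,h,s,name):
    im=cv2.resize(c["img"][y0:y0+h,x0:x0+w,::-1],None,fx=s,fy=s,interpolation=cv2.INTER_CUBIC)
    cv2.imwrite(name,im)
E
python3 - <<'E'
from station import manip
from h import *
c=manip.camera("top"); crop(c,225,145,70,80,7,"pics/ct1.png")
c=manip.camera("scene"); crop(c,330,210,80,80,7,"pics/cs1.png")
E
```

```text
(no output)
```

View pics/ct1.png

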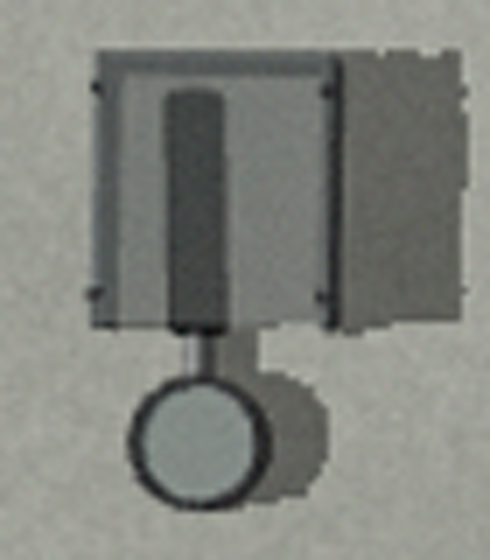

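View pics/cs1.png

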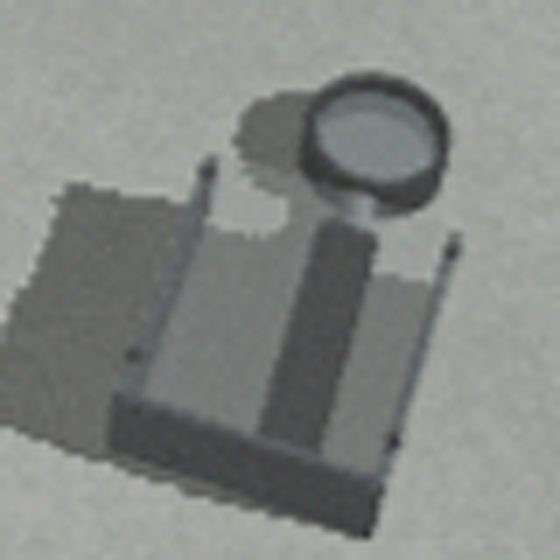

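The crops confirm it: a black bar handle under the clear roof, and a dark-rimmed lens outside at crop (200,442). Next I'll compute the positions.

Run:
```python
from station import manip
from h import *
c=manip.camera("top")
f=lambda X,Y,z:world(c,225+(X+.5)/7-.5,145+(Y+.5)/7-.5,z)[:2].round(1)
for n,a in dict(mouthL=(93,327,40),mouthR=(336,329,40),backL=(96,51,40),backR=(336,52,40),lens=(200,442,20),hEnd=(195,90,20),hEndL=(166,90,20),hEndR=(222,90,20),hmouthL=(168,330,20),hmouthR=(226,330,20)).items(): print(n,f(*a))
s=manip.camera("scene")
g=lambda X,Y,z:world(s,330+(X+.5)/7-.5,210+(Y+.5)/7-.5,z)[:2].round(1)
for n,a in dict(lens=(375,136,20),mouthR=(208,165,40),mouthL=(455,240,40),backR=(115,395,40),backL=(382,485,40)).items(): print('s',n,g(*a))
for n,u,v,z in [("mA",162,220,22),("mB",187,244,22),("bottle",326,153,80),("dish",473,236,20),("boxFL",368,192,38),("yl",197,160,20),("yh",195,210,20)]: print(n,world(c,u,v,z)[:2].round())
from scipy.spatial.transform import Rotation as R
print(R.from_rotvec(manip.get_obs()["tool_rot"]).as_matrix().round(3))
```

```text
mouthL [663.5 247.2]
mouthR [659.8 146.5]
backL [778.4 243.7]
backR [775.  143.9]
lens [615.4 207.2]
hEnd [764.  206.2]
hEndL [764.4 218.5]
hEndR [763.7 194.8]
hmouthL [662.9 219.7]
hmouthR [662.2 195.3]
s lens [617.7 207.2]
s mouthR [668.2 150.6]
s mouthL [670.6 246.1]
s backR [776.6 145.3]
s backL [780.  242.4]
mA [587. 476.]
mB [514. 403.]
bottle [761. -11.]
dish [ 515. -433.]
boxFL [ 651. -130.]
yl [761. 371.]
yh [613. 379.]
[[-0.894  0.448 -0.   ]
 [ 0.448  0.894 -0.001]
 [-0.    -0.001 -1.   ]]
```

Hood mouth is at about (662,197), pointing inwards at about -1.5°. The lens is at (616,207) and the handle end at (764,206). First move: turn the jaws along world y and travel to above the lens.

```bash
python3 -m inch '0 0 0 -9; 0 0 0 -9; 0 0 0 -8.6; -20 -20 0 0; -40 -40 0 0; -45 -45 0 0; -45 -45 0 0; -45 -45 0 0; -45 -45 0 0; -45 -45 0 0; -35 -45 0 0; -16 -21 0 0' 0 20; python3 -m inch '0 0 0 0;0 0 0 0'; python3 -c "
from station import manip;from scipy.spatial.transform import Rotation as R
o=manip.get_obs();print(o['qpos'].round(2),o['tool_pos'].round(1));print(R.from_rotvec(o['tool_rot']).as_matrix().round(3))"
```

```text
time_s: 1.8
tool_pos: [614.4, 206.7, 238.3]
tool_rot: [0.01, 3.141, -0.004]
ft_force: [-0.1, 1.2, 0.1]
gripper_width: 0.997
time_s: 2.05
tool_pos: [610.6, 213.7, 238.8]
tool_rot: [0.003, -3.14, -0.003]
ft_force: [0.3, 1.1, -0.5]
gripper_width: 1.0
[-0.21  0.74 -0.38  1.49  0.3   0.98  0.91] [610.6 213.7 238.8]
[[-1.    -0.002 -0.001]
 [-0.002  1.     0.002]
 [ 0.001  0.002 -1.   ]]
```

```bash
python3 -m inch '-5 -6.5 30 0; 0 0 40 0; 0 0 40 0; 0 0 30 0; 0 0 20 0; 0 0 10 0; 0 0 0 0; 0 0 0 0' 0 20
python3 - <<'E'
from station import manip
from h import *
c=manip.camera("scene"); crop(c,330,180,100,100,6,"pics/cs2.png")
o=manip.get_obs();print(o['tool_pos'],o['qpos'])
E
```

```text
time_s: 3.05
tool_pos: [617.7, 205.6, 69.9]
tool_rot: [0.001, 3.14, 0.002]
ft_force: [0.7, 0.1, 1.0]
gripper_width: 1.001
[617.71275441 205.4814162   69.9067884 ] [-0.23508582  0.94876299 -0.29625022  1.59523398  0.39951367  0.65573265
  0.83662458]
```

View pics/cs2.png

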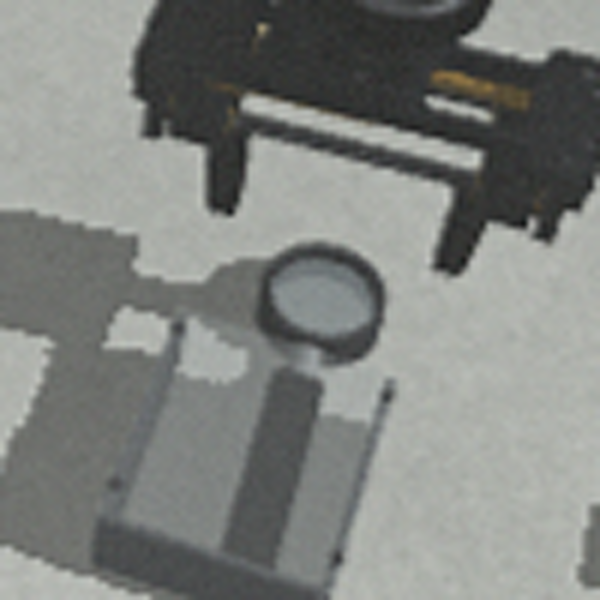

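The fingers, at crop (222,205) and (455,265), straddle the lens at (322,302). Descending.

```bash
python3 -m inch '1 1.5 20 0; 0 0 20 0; 0 0 13 0; 0 0 8 0; 0 0 3 0; 0 0 0 0; 0 0 0 0' 0 20
python3 - <<'E'
from station import manip
from h import *
c=manip.camera("scene"); crop(c,330,180,100,100,6,"pics/cs3.png")
E
```

```text
time_s: 3.98
tool_pos: [616.4, 206.8, 5.3]
tool_rot: [0.001, 3.141, 0.001]
ft_force: [0.3, 0.1, -0.2]
gripper_width: 1.002
```

View pics/cs3.png

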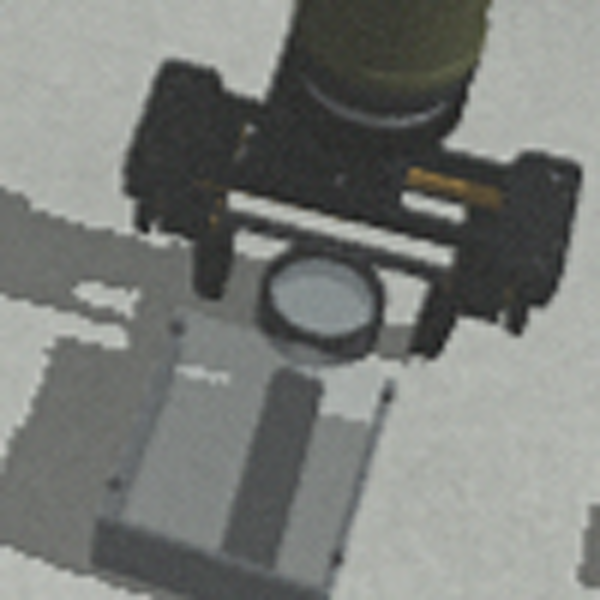

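The fingers are level with the lens on both sides. Closing.

```bash
python3 -m inch '0 0 0 0; 0 0 0 0; 0 0 0 0; 0 0 0 0; 0 0 0 0; 0 0 0 0' 0.5 20
```

```text
time_s: 4.78
tool_pos: [616.0, 206.6, 4.8]
tool_rot: [0.001, 3.141, 0.0]
ft_force: [-0.0, -0.5, 0.7]
gripper_width: 0.654
```

```bash
python3 -m inch '4 0 0 0; 8 0 0 0; 10 0 0 0; 10 0 0 0;10 0 0 0; 10 0 0 0;10 0 0 0; 10 0 0 0;0 0 0 0'
python3 - <<'E'
from station import manip
from h import *
c=manip.camera("top"); crop(c,215,140,100,120,5,"pics/ct4.png")
c=manip.camera("scene"); crop(c,330,160,110,110,5,"pics/cs4.png")
E
```

```text
time_s: 5.9
tool_pos: [542.2, 206.7, 4.7]
tool_rot: [0.001, -3.139, 0.001]
ft_force: [-2.1, -0.5, 2.8]
gripper_width: 0.655
```

View pics/ct4.png

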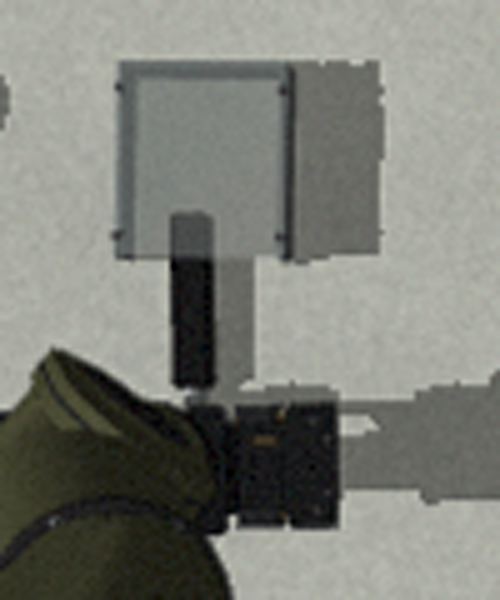

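View pics/cs4.png

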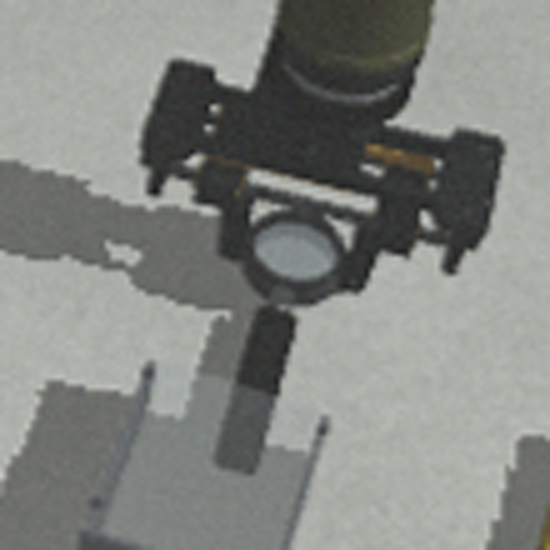

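The magnifier follows the jaws straight. The handle end is still about 30 mm inside the mouth at crop (192,213), so I pull on.

```bash
python3 -m inch '6 0 0 0; 10 0 0 0; 10 0 0 0; 10 0 0 0;10 0 0 0; 10 0 0 0;10 0 0 0; 10 0 0 0;5 0 0 0;0 0 0 0; 0 0 0 0'
python3 - <<'E'
from station import manip
from h import *
c=manip.camera("scene"); crop(c,320,130,110,110,5,"pics/cs5.png")
print(manip.get_obs()['qpos'])
E
```

```text
time_s: 7.38
tool_pos: [462.2, 206.6, 4.7]
tool_rot: [-0.0, -3.14, 0.0]
ft_force: [-1.8, -0.2, 2.0]
gripper_width: 0.652
[-0.45991157  0.95267513 -0.08436289  2.05405321  0.46339358  0.15339461
  0.60288138]
```

View pics/cs5.png

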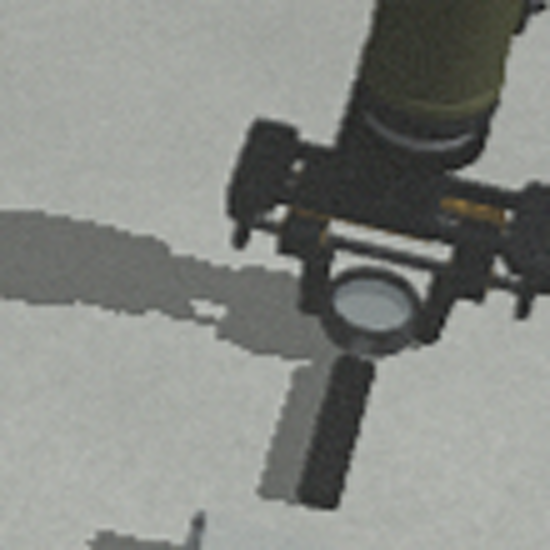

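It's clear of the hood (handle end near crop (320,500), hood post at (195,525)) and lying flat. Releasing.

```bash
python3 -m inch '0 0 0 0; 0 0 0 0; 0 0 0 0; 0 0 0 0; 0 0 0 0' 0; python3 -m inch '0 0 -10 0;0 0 -25 0; 0 0 -30 0; 0 0 -15 0; 0 0 0 0; 0 0 0 0;0 0 0 0'
python3 - <<'E'
from station import manip
from h import *
c=manip.camera("top"); crop(c,215,140,100,120,5,"pics/ct6.png")
c=manip.camera("scene"); crop(c,320,130,110,110,5,"pics/cs6.png")
E
```

```text
time_s: 8.05
tool_pos: [463.0, 206.7, 4.7]
tool_rot: [0.001, 3.142, 0.0]
ft_force: [0.4, 1.3, 0.2]
gripper_width: 0.998
time_s: 8.93
tool_pos: [462.4, 206.4, 83.8]
tool_rot: [-0.0, -3.14, 0.001]
ft_force: [-0.4, 0.6, -0.4]
gripper_width: 1.003
```

View pics/ct6.png

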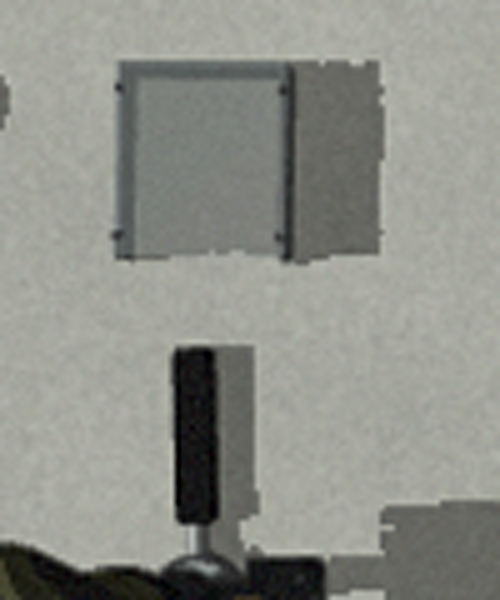

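View pics/cs6.png

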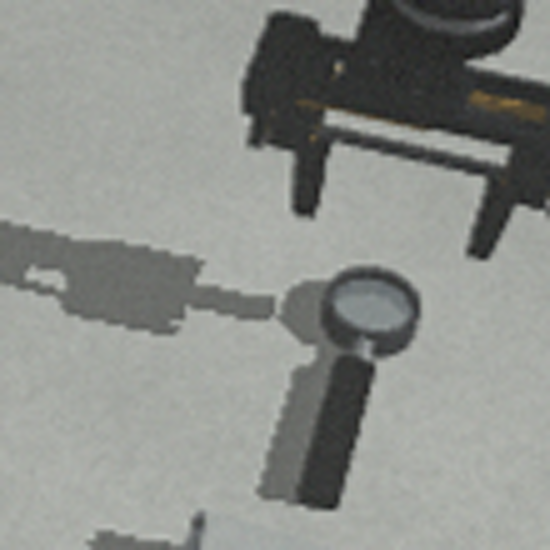

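It lies flat and released, with the lens about at (462,207) and the handle along +x. Next I grip the handle about 78 mm from the lens centre, at x≈540.

```bash
python3 -m inch '-20 0 0 0;-30 0 0 0;-20 0.3 0 0;-8 0 10 0; 0 0 25 0;0 0 20 0;0 0 14 0;0 0 7 0;0 0 3 0;0 0 0 0;0 0 0 0'
python3 - <<'E'
from station import manip
from h import *
c=manip.camera("scene"); crop(c,320,130,110,110,5,"pics/cs7.png")
print(manip.get_obs()['qpos'])
E
```

```text
time_s: 10.4
tool_pos: [541.3, 207.1, 6.3]
tool_rot: [0.001, 3.141, 0.001]
ft_force: [-0.2, -0.4, 0.3]
gripper_width: 0.998
[-0.33504764  0.98500149 -0.19032566  1.83247821  0.45588685  0.36609589
  0.6997933 ]
```

View pics/cs7.png

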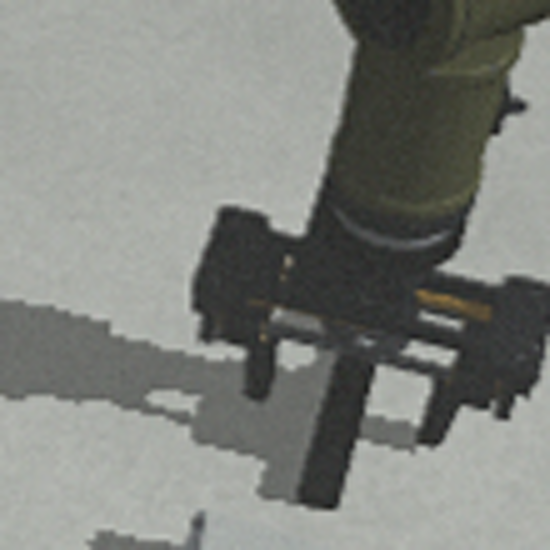

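The handle sits between the open fingers. Closing with a firmer grip, then a small lift.

```bash
python3 -m inch '0 0 1 0; 0 0 0 0; 0 0 0 0; 0 0 0 0; 0 0 0 0; 0 0 0 0;0 0 0 0;0 0 0 0' 0.85 40; python3 -m inch '0 0 -3 0; 0 0 -5 0; 0 0 -4 0; 0 0 0 0'
python3 - <<'E'
from station import manip
from h import *
c=manip.camera("scene"); crop(c,320,130,110,110,5,"pics/cs8.png")
E
```

```text
time_s: 11.45
tool_pos: [540.9, 206.9, 4.7]
tool_rot: [0.001, 3.142, 0.0]
ft_force: [-0.1, 0.1, -1.4]
gripper_width: 0.275
time_s: 11.95
tool_pos: [541.2, 207.1, 17.2]
tool_rot: [0.001, 3.141, 0.001]
ft_force: [-1.0, 0.5, -1.2]
gripper_width: 0.27
```

View pics/cs8.png

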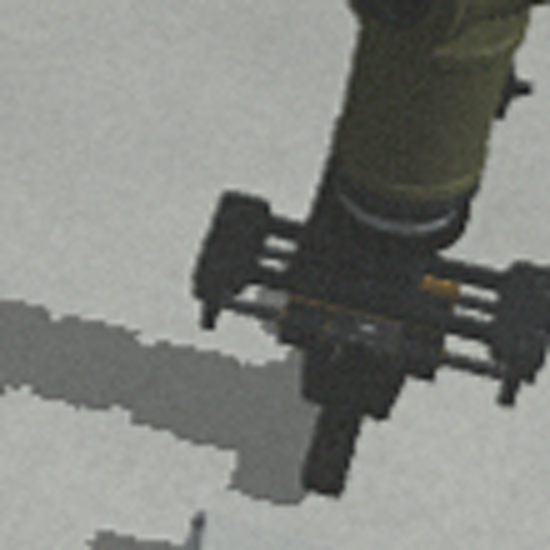

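The handle is lifted and held. I'll check the turn direction with one small turn first: q7 has to go down.

```bash
python3 -m inch '0 0 0 5; 0 0 0 5;0 0 0 0'; python3 -c "
from station import manip
print(manip.get_obs()['qpos'])"
```

```text
time_s: 12.38
tool_pos: [540.8, 207.0, 16.6]
tool_rot: [-0.273, -3.13, 0.0]
ft_force: [-0.4, 0.1, -1.5]
gripper_width: 0.268
[-0.35048316  0.96553785 -0.16418647  1.83406218  0.37849913  0.37272894
  0.59762676]
```

```bash
python3 -m inch '0 0 0 6; 0 0 0 8;0 0 0 8;0 0 0 8;0 0 0 8;0 0 0 8;0 0 0 8;0 0 0 8;0 0 0 8;0 0 0 8;0 0 0 0'; python3 -c "
from station import manip
print(manip.get_obs()['qpos'])"
```

```text
time_s: 13.75
tool_pos: [540.7, 207.1, 16.6]
tool_rot: [-2.179, -2.263, 0.001]
ft_force: [0.5, -0.1, -1.2]
gripper_width: 0.272
[-0.49618165  0.96922197  0.08856118  1.84189031 -0.22028213  0.34036605
 -0.20046157]
```

```bash
python3 -m inch '0 0 0 6; 0 0 0 8;0 0 0 8;0 0 0 8;0 0 0 8;0 0 0 8;0 0 0 8;0 0 0 8;0 0 0 8;0 0 0 8;0 0 0 8;0 0 0 6'; python3 -m inch '0 0 0 0;0 0 0 0'
python3 - <<'E'
from station import manip
from h import *
o=manip.get_obs();print(o['qpos'])
c=manip.camera("top"); crop(c,215,140,100,120,5,"pics/ct9.png")
c=manip.camera("scene"); crop(c,320,150,110,110,5,"pics/cs9.png")
E
```

```text
time_s: 15.25
tool_pos: [540.4, 207.1, 16.5]
tool_rot: [-3.141, -0.0, 0.002]
ft_force: [0.4, 0.1, -1.0]
gripper_width: 0.263
time_s: 15.5
tool_pos: [540.7, 207.0, 16.6]
tool_rot: [-3.141, -0.004, 0.001]
ft_force: [0.1, 0.0, -1.9]
gripper_width: 0.269
[-0.6795167   1.02142733  0.42109752  1.85170217 -0.88410037  0.46833134
 -1.18990687]
```

View pics/ct9.png

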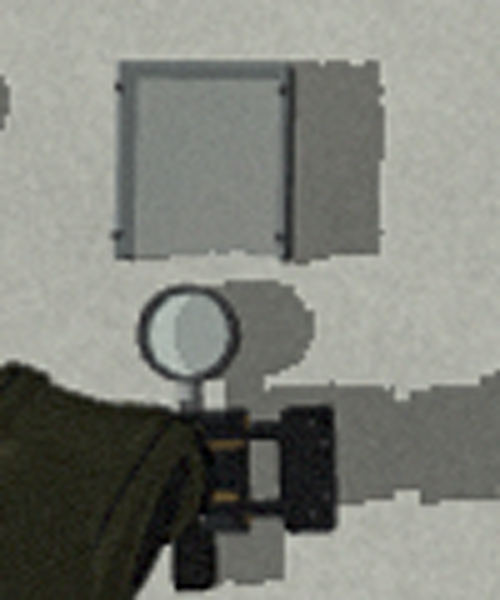

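View pics/cs9.png

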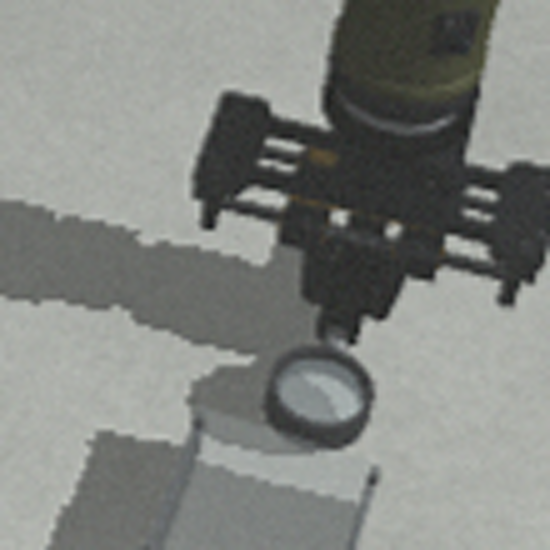

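It's turned round and held level, with the lens at crop (189,333) towards the hood. I'll work out the alignment.

Run:
```python
from station import manip
from h import *
c=manip.camera("top")
f=lambda X,Y,z:world(c,215+(X+.5)/5-.5,140+(Y+.5)/5-.5,z)[:2].round(1)
print('lens',f(189,333,32),'neck',f(194,395,32),'hEnd',f(196,588,32))
print('hood L/R mouth', f(118,257,40),f(288,259,40), 'back',f(120,62,40),f(291,63,40))
s=manip.camera("scene")
g=lambda X,Y,z:world(s,320+(X+.5)/5-.5,150+(Y+.5)/5-.5,z)[:2].round(1)
print('s lens',g(320,393,32))
```

```text
lens [619.4 207.2] neck [583.2 205.1] hEnd [471.5 206.3]
hood L/R mouth [664.3 246.2] [660.3 147.6] back [777.9 242.8] [774.4 143.2]
s lens [624. 208.]
```

Lens is at (619.5,207.3) with yaw about 0. The hood axis at the lens is y≈198.4, with yaw about -1.7°. So I shift -y by 6.5, roll +1.7° and lower by 11.5.

```bash
python3 -m inch '0 3 0 1; 0 3.5 0 0.7; 0 0 4 0; 0 0 4 0; 0 0 2.5 0; 0 0 1 0; 0 0 0 0;0 0 0 0'
python3 - <<'E'
from station import manip
from h import *
c=manip.camera("top"); crop(c,215,140,100,120,5,"pics/ct10.png")
E
```

```text
time_s: 16.7
tool_pos: [540.9, 200.5, 5.3]
tool_rot: [-3.141, 0.047, -0.0]
ft_force: [-0.1, -0.5, -2.0]
gripper_width: 0.269
```

View pics/ct10.png

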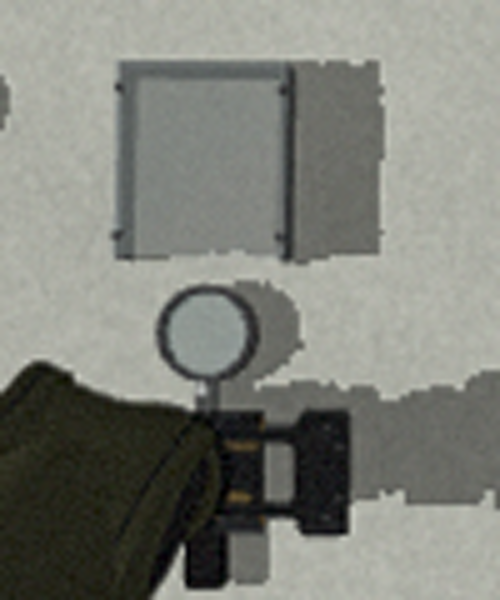

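```bash
python3 - <<'E'
from station import manip
from h import *
c=manip.camera("top")
f=lambda X,Y,z:world(c,215+(X+.5)/5-.5,140+(Y+.5)/5-.5,z)[:2].round(1)
print('lens',f(208,333,20))
E
python3 -m inch '3 0 0 0;6 0 0 0;7 0 0 0;7 0 0 0;7 0 0 0;7 0 0 0;7 0 0 0;6 0 0 0;0 0 0 0'
python3 - <<'E'
from station import manip
from h import *
c=manip.camera("top"); crop(c,215,140,100,120,5,"pics/ct11.png")
c=manip.camera("scene"); crop(c,320,150,110,110,5,"pics/cs11.png")
E
```

```text
lens [619.6 198.1]
time_s: 17.92
tool_pos: [591.4, 198.8, 5.2]
tool_rot: [3.141, -0.048, 0.001]
ft_force: [0.4, -0.2, -1.0]
gripper_width: 0.27
```

View pics/ct11.png

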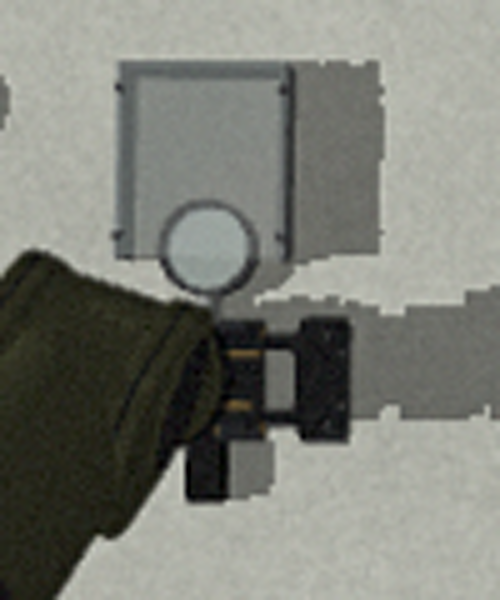

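View pics/cs11.png

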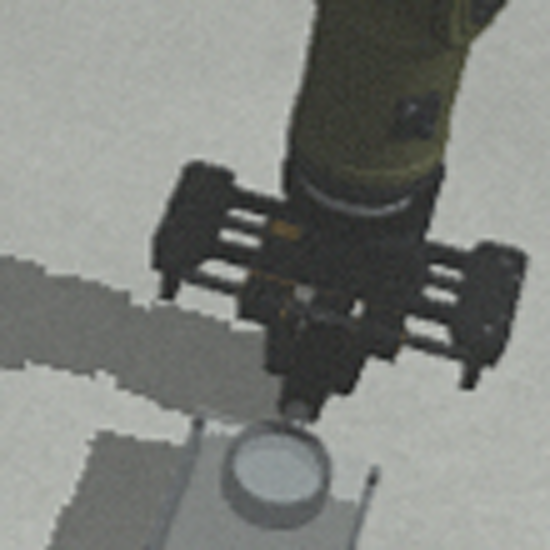

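The lens entered centrally and is half under the roof, at crop (209,248), with no contact force. Going 44 mm further.

```bash
python3 -m inch '3 0 0 0;6 0 0 0;6 0 0 0;6 0 0 0;6 0 0 0;6 0 0 0;6 0 0 0;5 0 0 0;0 0 0 0; 0 0 0 0'; python3 -m inch '0 0 0.5 0; 0 0 0 0'
python3 - <<'E'
from station import manip
from h import *
c=manip.camera("top"); crop(c,215,140,100,120,5,"pics/ct12.png")
c=manip.camera("scene"); crop(c,320,170,110,110,5,"pics/cs12.png")
E
```

```text
time_s: 19.27
tool_pos: [634.5, 197.6, 5.1]
tool_rot: [-3.141, 0.047, 0.001]
ft_force: [-0.1, 0.4, -2.3]
gripper_width: 0.263
time_s: 19.52
tool_pos: [634.6, 197.6, 4.8]
tool_rot: [-3.141, 0.047, 0.0]
ft_force: [-0.9, -0.8, -0.9]
gripper_width: 0.266
```

View pics/ct12.png

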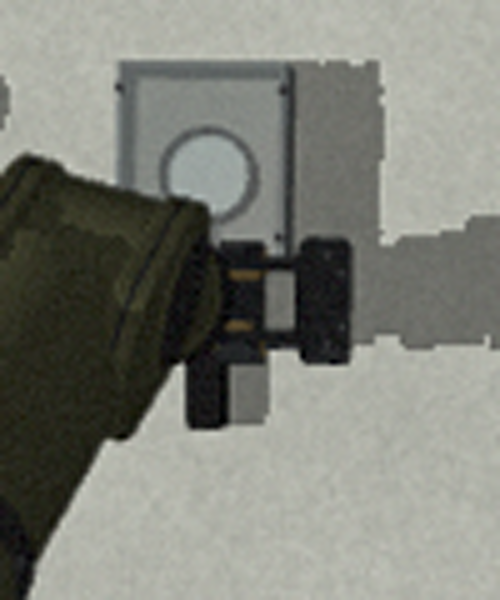

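View pics/cs12.png

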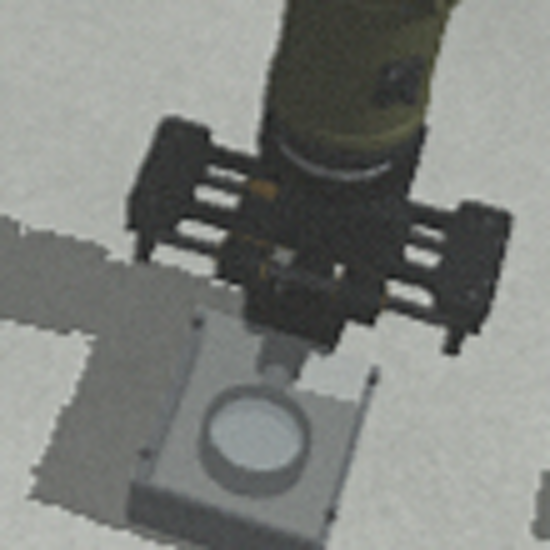

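The lens is wholly under the roof (top crop (210,173)) and the handle sticks out. Releasing and retreating straight up, then back.

```bash
python3 -m inch '0 0 0 0; 0 0 0 0; 0 0 0 0; 0 0 0 0; 0 0 0 0; 0 0 0 0' 0; python3 -m inch '0 0 -8 0;0 0 -20 0; 0 0 -35 0; 0 0 -40 0; 0 0 -40 0; 0 0 -30 0;-40 0 -20 0;-50 0 0 0;-50 0 0 0; -30 0 0 0;0 0 0 0;0 0 0 0'
python3 - <<'E'
from station import manip
from h import *
c=manip.camera("top"); crop(c,215,140,100,120,5,"pics/ct13.png"); cv2.imwrite("pics/top13.png",c["img"][:,:,::-1])
c=manip.camera("scene"); crop(c,320,170,110,110,5,"pics/cs13.png")
E
```

```text
time_s: 20.38
tool_pos: [634.8, 197.6, 4.7]
tool_rot: [-3.141, 0.047, -0.0]
ft_force: [-0.7, 0.3, -0.0]
gripper_width: 0.921
time_s: 21.88
tool_pos: [466.6, 202.8, 198.8]
tool_rot: [-3.14, 0.048, -0.005]
ft_force: [1.0, 0.9, -0.0]
gripper_width: 1.003
```

View pics/ct13.png

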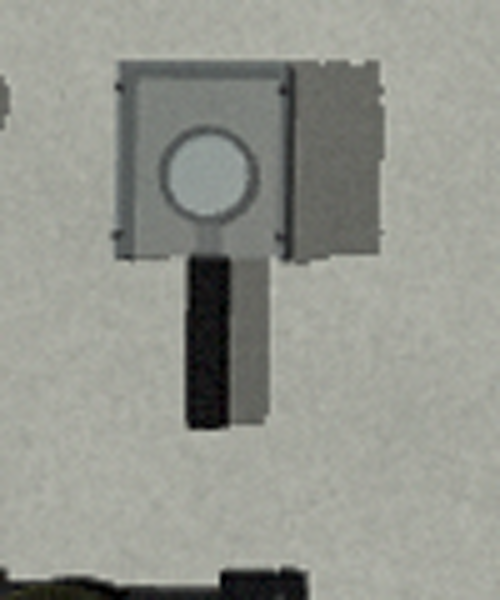

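View pics/cs13.png

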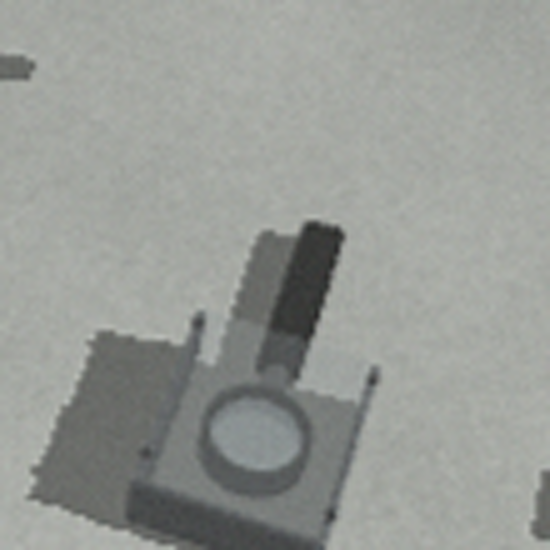

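View pics/top13.png

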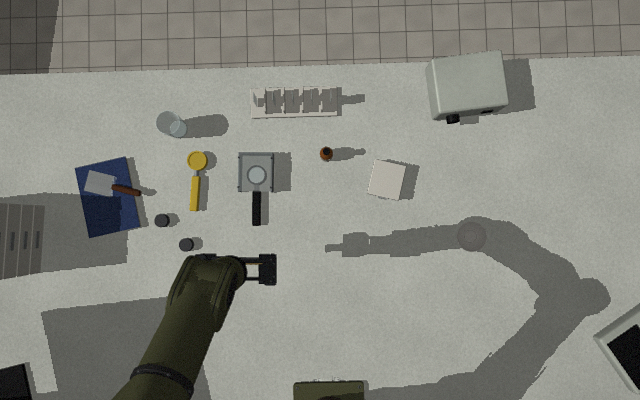

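The lens lies wholly under the roof and centred (top crop (209,173)). The handle sticks out to (208,428), the arm is clear, and the bystanders are at their first pixels. Handing in.

```bash
python3 -c "
from station import manip
print(manip.get_obs()['time_s'],manip.sign_off())"
```

```text
the job is handed in; nothing more can be done
21.975 None
```

The magnifier is back in the hood lens-first, and I handed the job in at 22.0 s. I drew it out by the lens rim, laid it flat about 50 mm clear of the mouth and let go. I then gripped the handle, lifted it about 12 mm, turned it half round, set it down aligned with the hood and slid it in.

**Final pictures:** both show the lens wholly under the roof and centred, about 50 mm deep. The handle sticks out by about 100 mm. The gripper is open and touching nothing, and the bystanders and yellow look-alike look unmoved.

**Forces:** wrist force readings stayed within about 3 N, with no sign of touching the hood.

**Disagreement:** the two cameras differed by 2 to 10 mm on the hood mouth and lens positions. There was enough clearance for this not to matter, and no check failed.

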